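# Latch the kiln damper half open

## Task

Set the vent on the lid of the small round kiln to half open: with the fingertips push the front (orange) face of the damper's tab all the way until the slide is at its far stop, then let go, so that the slide springs back and catches on its stop pin at mid position. Only push: do not pinch the tab or touch its black back and sides, leave the red-headed pin alone, and leave the cup, the kiln post, the jar and the bowl where they stand.

Things in the scene. Friction and masses are not known exactly. Their poses are not given: they have to be found in the camera images.
- kiln: Round benchtop kiln, 340 mm across, flat lid top 180 mm above the bench; fixed, but at a different place and yaw each time. Origin: centre of its underside, on the bench; z up; +x is the direction in which the damper is pushed. On its +x side a grey control box (110 mm wide, top 130 mm above the bench) reaches to 210 mm from the axis (222 mm with its knob).
- lid_top (a point): Centre of the lid's top, axes as the kiln's. Here lies the damper fitting: steel base plate 240 mm (x) by 130 mm (y), 4 mm thick, guide rails at y = +-(53 to 63) mm, tops 14 mm above the lid; between them the aluminium slide, top 10 mm above the lid, whose window uncovers the black vent hole. An arm at x = 14 to 38 mm, y = 15 to 81 mm, top 32 mm above the lid, carries the stop pin.
- tab_front (a point): Centre of the orange front face of the slide's upright tab; moves with the slide. Axes as the kiln's: the face looks to -x and is pushed to +x. Tab 60 mm wide (y), from 10 to 50 mm above the lid; this point is 30 mm above the lid, 80 mm to -x of the kiln's axis when closed. The slide's plate (top 10 mm above the lid) reaches 5 mm before the face; then 35 mm of base plate, then lid.
- tab_back: Black backing on the tab's rear and its two narrow sides (66 mm wide over all, 40 mm tall); moves with the slide. Its side strips begin 4 mm behind the orange face and its rear is 12 mm behind that face. Origin: centre of the black plate, 10 mm behind the face's centre, axes as the kiln's. Not to be touched.
- damper (a joint): Slide travel in m to the kiln's +x: 0 closed, 0.055 at the far stop. A spring pushes it back with about 3 N at 0 and 8 N at the stop; the pin riding up a ramp adds 1 to 2 N until 0.030. Beyond about 0.031 the pin drops behind the ramp: let go then, and the slide springs back to 0.030 (half open), held by the pin. Let go earlier, it returns to 0.
- stop_pin: Sprung brass stop pin, 8 mm thick, with a red round head 18 mm across and 8 mm tall. Origin: centre of the head's underside, 26 mm to +x and 29 mm to +y of the kiln's axis, 40 mm above the lid when down (at rest, and when it has caught the slide), about 10 mm higher while it rides over the ramp. Not to be touched by the robot.
- test_cup: Loose blue ceramic test cup, 52 mm across, 50 mm tall, standing on the kiln lid beside the fitting, on one side (about 118 mm from the centre line). Origin: centre of its underside. Leave alone.
- kiln_post: Loose terracotta tube (kiln prop), 44 mm across, 45 mm tall, standing on the lid on the other side of the fitting. Origin: centre of its underside. Leave alone.
- glaze_jar: Loose green glass jar with white cap, 72 mm across, 90 mm tall, on the bench to one side of the kiln. Origin: centre of its underside. Leave alone.
- bowl: Loose grey bowl, 110 mm across, 55 mm tall, on the bench on the other side of the kiln. Origin: centre of its underside. Leave alone.

How it is judged:
By the outcome, as a careful person would: the job done as asked, in the order asked, and still so for the second after the job is handed in, with the robot touching nothing.
It also fails if it takes over 40 s, if anything falls off the work surface, if the arm or the gripper's body presses on something with over 40 N, if the wrist force passes 120 N, or if a joint passes its speed limit or range.

## Robot

A 7-joint arm with a two-finger parallel gripper is mounted at the origin on the work surface. World frame = base frame: x ahead of the robot, y to its left, z up, the work surface at z = 0. Lengths are in m, angles in degrees, forces in N, time in s.
With the tool pointing down it reaches from about 0.425 to 0.875 m from the base axis. Payload 4.7 kg.
Tool frame: the origin (TCP) lies on the centre line of the jaws, within the pads' length; the fingertips stand ahead of it and the grasp point (between the pads) lies 2 mm behind it (env.tip_reach is the x of the fingertips in the tool frame, in m); x points along the fingers, z is the direction in which the jaws open and shut, and the axes are right-handed (so a half turn about x gives the same grasp; the last joint's range is limited). The gripper opens to 87 mm and grips with 3 to 60 N. Pads are 19 mm wide; open, the fingers measure 117 mm over their backs; the gripper's body (75 mm by 190 mm) begins 51 mm behind the grasp point.
Start: joints at [-65.025, 18.392, -4.016, 83.108, 1.295, 78.541, -3.26], TCP at [0.266, 0.593, 0.24] pointing down, gripper open.
Joint ranges: [-163.93, 163.93], [-17.29, 119.83], [-79.2, 71.16], [3.27, 140.29], [-89.18, 269.18], [5.43, 117.66], [-154.24, 154.24]. Speed limits (degrees/s): [147.25, 147.25, 180, 180, 180, 180, 180].

## Interface

Orientations are given as [roll, pitch, yaw] about the fixed x, y, z axes, in that order (R = Rz(yaw) Ry(pitch) Rx(roll)).
In Python, from cell import telemetry, optics, env, models gives the robot as it stands.
- The arm moves only by the shell command python3 -m pendant 'ROWS' [FORCE]. ROWS is JSON, a list of rows, each a list of 3 entries, a list of its own where there are three numbers: the finger opening in mm, from 0 to 87, then the shift along the tool's x, y, z in mm, then the turn, a rotation vector about the tool's x, y, z in rad. A call has 1 to 10 rows; each row is the pose to reach, as a shift and turn from the pose commanded when the call began, along the tool's axes at that moment; what a row does not reach only later rows make up. A row lasts 1/12 s, in which the tool goes at most 41.7 mm and 7.16 degrees, less where a joint would pass 70% of its speed; a pose out of reach is approached as far as the arm can. A call with a gripper value outside its range is refused whole. The fingers move at their own pace and stop on an object; FORCE is the grip in N (left out, the last holds). Time passes only in rows, so rows that repeat a pose let the fingers close. It gives the time, the measured TCP pose, the force and the opening at its end, in the units of the state.
- telemetry.get_obs(): the state, without advancing time (a new reading comes with each control period).
- optics.read_camera(name): name is "scene" or "top" or "wrist"; returns a dict with "image" (400x640x3 uint8, blue, green, red), "range_z" (400x640 float32, m along the optical axis (not along the pixel's ray), 0 where there is no reading), "fx", "fy", "cx", "cy" (pixels), "cam_to_world" (4x4, takes a point from camera to world coordinates). Camera axes: x right, y up, looking along -z (the intrinsics and any distortion apply to the point x, -y, -z); pixel columns grow to the right and rows downward; lengths in m; the calibration is good to about 2 mm. A picture is of the moment at which its call begins.
- env.sign_off(): hands the job in, once; it reports no verdict.
Trained networks look in the newest picture that a camera, given by its name, has taken for a name from the list of things; names that differ only in an ending like _2 or _b are one class to them, and where a whole thing is asked for, a point or a joint stands for the part that bears it (a point fixed in the world has none). Each returns a list of dicts, best first, with "confidence" (0 to 1); they miss things now and then, are a little off and sometimes report something else, mostly with a low value. They report only what shows in the picture. A call takes as long as a camera call.
- models.masks_of(camera, label): "pixels" (400x640 bool, what is visible of it) and "extent" ([left, top, right, bottom] as shares, 0 to 1, of the picture: columns of its width, rows of its height, round what is visible of it).
- models.landmark_of(camera, label): "centre" ([row, column] as shares, 0 to 1, of the picture: columns of its width, rows of its height: a listed point, or the origin of a listed thing).
The state is a dict: "time_s": time; "qpos": joint angles; "joint_velocities": joint speeds; "effort": joint torques, N m; "tool_pos": TCP position; "tool_rot": TCP orientation; "force": force on the tool from outside, world axes, zero at the start; "wrist_torque": the same for the moment, N m; "grip_width": finger opening in m.
Only numpy, scipy, OpenCV 4.12 (cv2) and the standard library are available. Lean on these libraries where they do the work, as an engineer would, in place of code of your own. Each camera call takes 0.05 s, during which the arm holds its last target.

## Working session

There is one attempt and no reset: what is moved stays moved. The work goes in short steps, Python scripts to look and compute and a shell command to move; the robot and the scene stay as the last step left them, time stands still between calls to the robot, and variables do not carry over. Pictures are saved under pics/ and viewed, and the job is handed in when it is done.

```bash
ls; mkdir -p pics
cat > h.py <<'E'
import numpy as np, cv2
from cell import telemetry, optics, env, models
from scipy.spatial.transform import Rotation as R
def pt(c,row,col,z=None):
    # pixel -> world, by depth or by intersecting the plane z
    ray=np.array([(col-c["cx"])/c["fx"],-(row-c["cy"])/c["fy"],-1.0])
    T=c["cam_to_world"]
    if z is None:
        d=c["range_z"][int(round(row)),int(round(col))]
    else:
        d=(z-T[2,3])/(T[:3,:3]@ray)[2]
    return T[:3,:3]@(ray*d)+T[:3,3]
E
python3 - <<'E'
from h import *
o=telemetry.get_obs()
for k in o: print(k,np.round(o[k],3))
print(env.tip_reach)
for n in ["scene","top","wrist"]:
    c=optics.read_camera(n); cv2.imwrite(f"pics/a_{n}.png",c["image"])
    print(n,[k for k in c],c["fx"],c["cx"],c["cy"],np.round(c["cam_to_world"],3).tolist())
    for l in ["kiln","lid_top","tab_front","tab_back","stop_pin","test_cup","kiln_post","glaze_jar","bowl"]:
        r=models.landmark_of(n,l)
        for d in r[:2]:
            rr,cc=d["centre"][0]*400,d["centre"][1]*640
            print(n,l,round(d["confidence"],2),round(rr,1),round(cc,1),np.round(pt(c,min(rr,399),min(cc,639)),3))
E
```

```text
pics
time_s 0.0
qpos [-65.026  18.44   -4.017  83.173   1.295  78.54   -3.261]
joint_velocities [-0.009  0.048 -0.037 -0.011  0.058 -0.011  0.04 ]
effort [ 0.0000e+00 -4.9129e+01 -4.0400e-01 -3.1253e+01 -6.4000e-02  4.4000e-02
  0.0000e+00]
tool_pos [0.266 0.593 0.238]
tool_rot [-177.201   89.891 -111.365]
force [ 0.042 -0.289  0.686]
wrist_torque [0.004 0.033 0.011]
grip_width 0.087
0.017
scene ['image', 'range_z', 'fx', 'fy', 'cx', 'cy', 'cam_to_world'] 426.67025034899865 330.7776793333158 206.97799466801345 [[0.847, -0.437, 0.304, 0.959], [0.532, 0.698, -0.479, -0.663], [-0.003, 0.568, 0.823, 1.258], [0.0, 0.0, 0.0, 1.0]]
scene kiln 0.44 210.5 328.9 [ 0.569 -0.058  0.195]
scene lid_top 0.84 185.1 348.7 [0.569 0.059 0.191]
scene tab_front 0.74 173.9 324.5 [0.493 0.036 0.22 ]
scene tab_back 0.53 169.3 328.8 [0.498 0.054 0.228]
scene stop_pin 0.6 169.4 362.2 [0.587 0.106 0.231]
scene stop_pin 0.34 155.2 350.4 [0.512 0.165 0.196]
scene test_cup 0.67 152.2 351.5 [0.514 0.166 0.211]
scene kiln_post 0.63 209.7 333.9 [ 0.583 -0.053  0.203]
scene glaze_jar 0.68 340.2 198.9 [ 0.445 -0.547  
[... 174 characters left out ...]
 [[0.002, 0.98, -0.199, 0.305], [-1.0, 0.001, -0.001, 0.009], [-0.001, 0.199, 0.98, 1.464], [0.0, 0.0, 0.0, 1.0]]
top lid_top 0.91 198.3 301.8 [0.55  0.074 0.182]
top tab_front 0.75 216.9 305.1 [0.485 0.062 0.228]
top stop_pin 0.45 186.0 291.7 [0.58  0.103 0.224]
top test_cup 0.64 214.1 267.5 [0.5   0.179 0.185]
top kiln_post 0.71 193.0 341.8 [ 0.558 -0.048  0.228]
top glaze_jar 0.8 246.8 480.0 [ 0.409 -0.51   0.071]
top bowl 0.65 192.1 186.5 [0.604 0.491 0.013]
wrist ['image', 'range_z', 'fx', 'fy', 'cx', 'cy', 'cam_to_world'] 324.74290597295993 319.4663116395393 201.9367858760776 [[0.411, -0.885, -0.219, 0.207], [0.912, 0.399, 0.098, 0.62], [0.0, -0.24, 0.971, 0.386], [0.0, 0.0, 0.0, 1.0]]
```

View pics/a_scene.png

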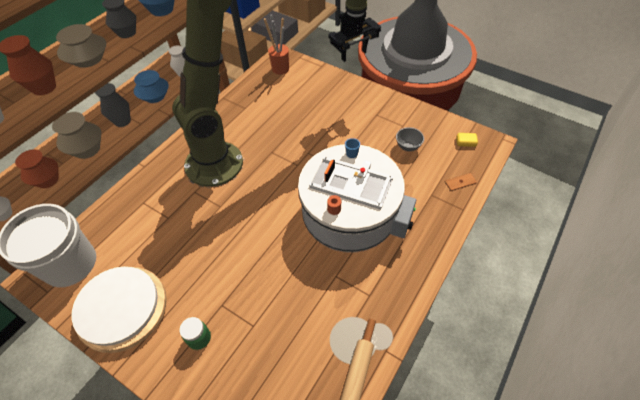

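View pics/a_top.png

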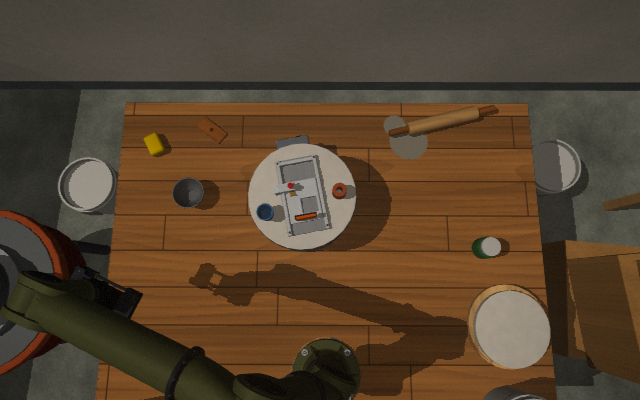

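View pics/a_wrist.png

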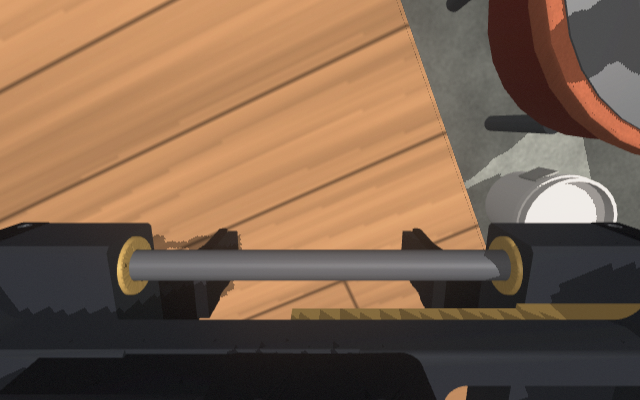

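Run:
```python
from h import *
for n in ["scene","top"]:
    c=optics.read_camera(n)
    im=c["image"][110:300,180:460]
    cv2.imwrite(f"pics/b_{n}.png",cv2.resize(c["image"][130:250,240:440],(800,480),interpolation=cv2.INTER_CUBIC))
```

```text
(no output)
```

The scene view shows the kiln at about (352,195), with the orange tab at (329,170) facing the robot. The cup is at (352,148), the post at (334,204) and the box at (403,215). In the top view the tab is at (305,217).

View pics/b_scene.png

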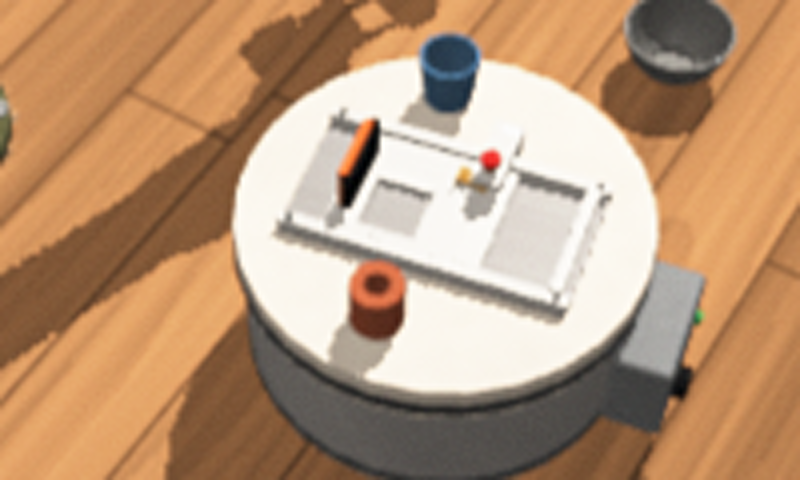

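View pics/b_top.png

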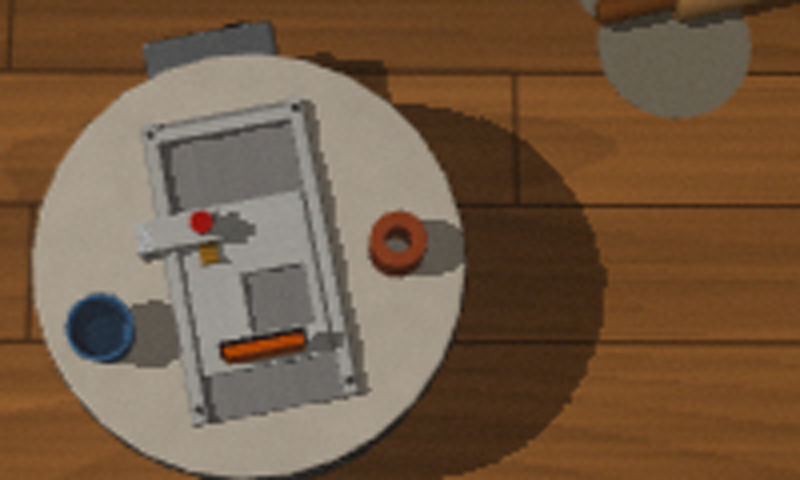

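Run:
```python
from h import *
# geometry from depth: lid circle fit & tab orange pixels
for n in ["scene","top"]:
    c=optics.read_camera(n); T=c["cam_to_world"]
    rr,cc=np.mgrid[0:400,0:640]; d=c["range_z"]
    P=np.stack([(cc-c["cx"])/c["fx"]*d,-(rr-c["cy"])/c["fy"]*d,-d],-1)@T[:3,:3].T+T[:3,3]
    roi=(abs(P[...,0]-.55)<.25)&(abs(P[...,1]-.07)<.25)&(d>0)
    lid=roi&(abs(P[...,2]-.18)<.022)
    m=max(range(1),key=int)
    k,lab,st,ce=cv2.connectedComponentsWithStats(lid.astype(np.uint8))
    i=1+np.argmax(st[1:,4]); pts=P[lab==i]
    (cx,cy),r=cv2.minEnclosingCircle(pts[:,:2].astype(np.float32))
    print(n,"lid circle",cx,cy,r,"z",np.median(pts[:,2]), "n",len(pts))
    tab=P[roi]; im=c["image"].astype(int)
    b,g,r_=im[...,0],im[...,1],im[...,2]
    for l in ["tab_front","tab_back","stop_pin","test_cup","kiln_post"]:
        for q in models.masks_of(n,l)[:1]:
            px=q["pixels"]; p=P[px&(d>0)]
            print(n,l,round(q["confidence"],2),px.sum(),"med",np.round(np.median(p,0),3),"min",np.round(p.min(0),3),"max",np.round(p.max(0),3))
    org=roi&(r_>150)&(g<130)&(b<80)&(P[...,2]>.195)
    k,lab,st,ce=cv2.connectedComponentsWithStats(org.astype(np.uint8))
    for i in range(1,k):
        if st[i,4]>4: 
            p=P[lab==i]; print(" orange",st[i],np.round(ce[i],1),np.round(np.median(p,0),3),np.round(p.min(0),3),np.round(p.max(0),3))
    # bench height check
    bm=(abs(P[...,0]-.55)<.35)&(abs(P[...,1])<.5)&(abs(P[...,2])<.03); print("bench z",np.median(P[bm][:,2]))
```

```text
scene lid circle 0.5662460327148438 0.07783973962068558 0.17233029007911682 z 0.18146775033633533 n 6802
scene tab_front 0.9 836 med [0.549 0.079 0.191] min [0.461 0.018 0.182] max [0.616 0.126 0.235]
scene stop_pin 0.67 259 med [0.504 0.185 0.214] min [0.477 0.159 0.176] max [0.529 0.225 0.235]
scene test_cup 0.75 252 med [0.505 0.186 0.214] min [0.479 0.159 0.179] max [0.529 0.225 0.235]
scene kiln_post 0.51 244 med [ 0.576 -0.046  0.22 ] min [ 0.553 -0.061  0.178] max [ 0.595 -0.015  0.23 ]
 orange [325 161   8  13  14] [328.9 167.4] [0.496 0.058 0.23 ] [0.49  0.035 0.228] [0.5   0.085 0.234]
 orange [361 168   4   4  13] [362.4 169.6] [0.587 0.11  0.228] [0.582 0.103 0.221] [0.592 0.114 0.231]
 orange [328 196  13  11  83] [334.  201.5] [ 0.576 -0.04   0.224] [ 0.558 -0.057  0.203] [ 0.595 -0.019  0.229]
bench z 0.0001440728797635904
top lid circle 0.5615469217300415 0.07465944439172745 0.17090220749378204 z 0.1810257907011361 n 8377
top tab_front 0.85 1013 med [0.544 0.074 0.19 ] min [0.471 0.011 0.18 ] max [0.614 0.123 0.236]
top test_cup 0.51 244 med [0.506 0.185 0.202] min [0.477 0.157 0.171] max [0.537 0.21  0.235]
top kiln_post 0.7 165 med [ 0.568 -0.04   0.223] min [ 0.548 -0.061  0.176] max [ 0.59  -0.019  0.229]
 orange [296 214  20   5  38] [305.5 215.8] [0.488 0.06  0.229] [0.481 0.032 0.225] [0.494 0.089 0.234]
bench z -0.00024315047953793467
```

The zoomed views show the tab near the robot end of the fitting, the red pin head beyond it on the +y side, the cup left and the post right. The kiln yaw looks like about +10°. I'll rectify the views to measure it properly.

```bash
cat >> h.py <<'E'
def rect(c,z,x0=.36,x1=.80,y0=-.14,y1=.29,s=1800):
    # rectified view: rows = decreasing x, cols = decreasing y
    T=c["cam_to_world"]; 
    H,W=int((x1-x0)*s),int((y1-y0)*s)
    r,q=np.mgrid[0:H,0:W]
    X=np.stack([x1-r/s,y1-q/s,np.full(r.shape,z)],-1)
    C=(X-T[:3,3])@T[:3,:3]
    u=c["cx"]+c["fx"]*C[...,0]/-C[...,2]; v=c["cy"]-c["fy"]*C[...,1]/-C[...,2]
    return cv2.remap(c["image"],u.astype(np.float32),v.astype(np.float32),cv2.INTER_CUBIC)
def project(c,X):
    T=c["cam_to_world"]; C=(np.atleast_2d(X)-T[:3,3])@T[:3,:3]
    return np.stack([c["cx"]+c["fx"]*C[:,0]/-C[:,2], c["cy"]-c["fy"]*C[:,1]/-C[:,2]],-1)
E
python3 - <<'E'
from h import *
S=[]
for n in ["scene","top"]:
    c=optics.read_camera(n); T=c["cam_to_world"]
    a=rect(c,.194,s=900); S.append(a)
    rr,cc=np.mgrid[0:400,0:640]; d=c["range_z"]
    P=np.stack([(cc-c["cx"])/c["fx"]*d,-(rr-c["cy"])/c["fy"]*d,-d],-1)@T[:3,:3].T+T[:3,3]
    ctr=np.array([.5635,.076])
    m=(np.hypot(P[...,0]-ctr[0],P[...,1]-ctr[1])<.16)&(P[...,2]>.1875)&(P[...,2]<.2)&(d>0)
    k,lab,st,ce=cv2.connectedComponentsWithStats(m.astype(np.uint8),connectivity=8)
    i=1+np.argmax(st[1:,4]); p=P[lab==i]
    print(n,cv2.minAreaRect((p[:,:2]*1000).astype(np.float32)),len(p))
cv2.imwrite("pics/c_rect.png",np.hstack(S))
E
```

```text
scene ((562.7603149414062, 85.79090881347656), (239.29283142089844, 146.19659423828125), 11.097599029541016) 1224
top ((561.9912719726562, 74.5599594116211), (239.78253173828125, 128.1225128173828), 11.45025634765625) 1306
```

View pics/c_rect.png

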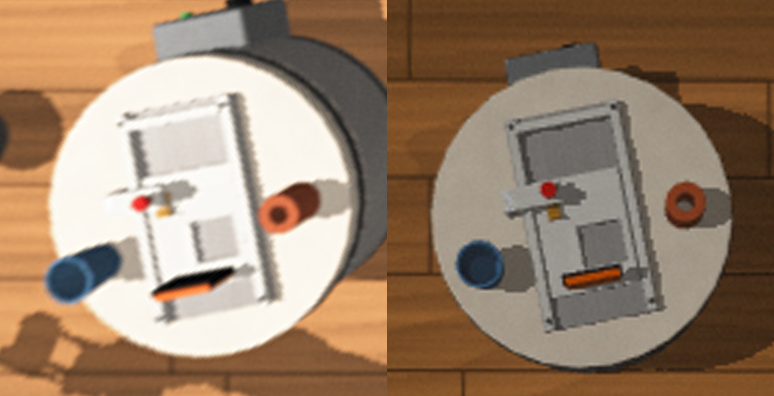

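```bash
cat >> h.py <<'E'
K=np.array([.5635,.0757,.18]); YAW=11.3
RK=R.from_euler("z",YAW,degrees=True)
def tool():
    o=telemetry.get_obs(); return np.array(o["tool_pos"]),R.from_euler("xyz",o["tool_rot"],degrees=True),o
def plan(kx,ky,ztcp,flip=1):
    p,q,o=tool()
    tgt=K+RK.apply([kx,ky,0]); tgt[2]=ztcp
    xa=np.array([0,0,-1.]); za=flip*RK.apply([0,1.,0]); ya=np.cross(za,xa)
    Q=R.from_matrix(np.stack([xa,ya,za],1))
    print("t",round(o["time_s"],2),"in kiln frame mm",np.round(RK.inv().apply(p-K)*1000,1),"tip z",round(p[2]-env.tip_reach,4),"F kiln",np.round(RK.inv().apply(o["force"]),1),"grip",round(o["grip_width"],4))
    print("shift tool mm",np.round(q.inv().apply(tgt-p)*1000,1),"turn rotvec",np.round((q.inv()*Q).as_rotvec(),3), "deg",np.round(np.degrees((q.inv()*Q).magnitude()),1))
    print("q",np.round(o["qpos"],1))
E
python3 - <<'E'
from h import *
p,q,o=tool(); print(np.round(q.as_matrix(),3))
plan(-.125,0,.32,1); plan(-.125,0,.32,-1)
E
```

```text
[[ 0.    -0.912  0.409]
 [ 0.     0.409  0.912]
 [-1.    -0.     0.   ]]
t 2.3 in kiln frame mm [-190.2  565.5   59.6] tip z 0.2226 F kiln [-0.7  0.2  0.1] grip 0.087
shift tool mm [ -80.4 -381.3 -422.8] turn rotvec [-0.619  0.     0.   ] deg 35.5
q [-65.   18.4  -4.   83.1   1.3  78.5  -3.3]
t 2.3 in kiln frame mm [-190.2  565.5   59.6] tip z 0.2226 F kiln [-0.7  0.2  0.1] grip 0.087
shift tool mm [ -80.4 -381.3 -422.8] turn rotvec [ 2.523  0.    -0.   ] deg 144.5
q [-65.   18.4  -4.   83.1   1.3  78.5  -3.3]
```

```bash
python3 -m pendant '[[0,[-40,0,0],[0,0,0]],[0,[-80,0,0],[0,0,0]],[0,[-80,-22,-25],[-0.1,0,0]],[0,[-80,-44,-50],[-0.2,0,0]],[0,[-80,-66,-75],[-0.3,0,0]],[0,[-80,-88,-100],[-0.4,0,0]],[0,[-80,-112,-125],[-0.5,0,0]],[0,[-80,-135,-150],[-0.6,0,0]],[0,[-80,-158,-175],[-0.619,0,0]],[0,[-80,-180,-200],[-0.619,0,0]]]' 20
python3 - <<'E'
from h import *
plan(-.125,0,.32,1)
E
```

```text
time_s: 3.13
tool_pos: [0.3489, 0.335, 0.3198]
tool_rot: [-53.4, 90.0, 48.0]
force: [1.4, 0.6, -0.2]
grip_width: 0.0281
t 3.13 in kiln frame mm [-159.6  296.3  139.8] tip z 0.3028 F kiln [ 1.4  0.3 -0.2] grip 0.0281
shift tool mm [  -0.3  -34.4 -296.4] turn rotvec [0.001 0.    0.001] deg 0.1
q [-49.3  -3.6   2.2  98.6   0.1  84.9  54.2]
```

```bash
python3 -m pendant '[[0,[0,-4,-30],[0,0,0]],[0,[0,-8,-60],[0,0,0]],[0,[0,-12,-90],[0,0,0]],[0,[0,-16,-120],[0,0,0]],[0,[0,-20,-150],[0,0,0]],[0,[0,-24,-180],[0,0,0]],[0,[0,-28,-210],[0,0,0]],[0,[0,-32,-240],[0,0,0]],[0,[0,-34,-260],[0,0,0]],[0,[0,-34,-270],[0,0,0]]]'
python3 - <<'E'
from h import *
plan(-.115,0,.29,1)
for n in ["wrist","scene","top"]:
    c=optics.read_camera(n); cv2.imwrite(f"pics/d_{n}.png",c["image"])
    for l in ["tab_front","stop_pin","lid_top"]:
        for d in models.landmark_of(n,l)[:1]:
            rr,cc=d["centre"][0]*400,d["centre"][1]*640
            z={"tab_front":.21,"stop_pin":.22,"lid_top":.18}[l]
            X=pt(c,rr,cc,z); print(n,l,round(d["confidence"],2),round(rr),round(cc),np.round(RK.inv().apply(X-K)*1000,1))
E
```

```text
time_s: 3.97
tool_pos: [0.4355, 0.0755, 0.3199]
tool_rot: [-97.9, 89.9, 3.1]
force: [0.5, 0.7, 0.3]
grip_width: 0.0005
t 3.97 in kiln frame mm [-125.6   24.9  139.9] tip z 0.3029 F kiln [0.6 0.6 0.3] grip 0.0005
shift tool mm [ 29.9 -10.6 -24.8] turn rotvec [-0.005 -0.     0.001] deg 0.3
q [-36.4 -10.3  20.2 103.9   3.5  85.7  84.2]
scene tab_front 0.78 176 327 [-69.5 -23.4  30. ]
scene stop_pin 0.43 172 361 [25.6 22.9 40. ]
scene lid_top 0.71 183 351 [ 2.1  0.3 -0. ]
top stop_pin 0.63 197 191 [ 49.3 328.4  40. ]
top lid_top 0.61 197 303 [-8.8 -1.7 -0. ]
```

View pics/d_wrist.png

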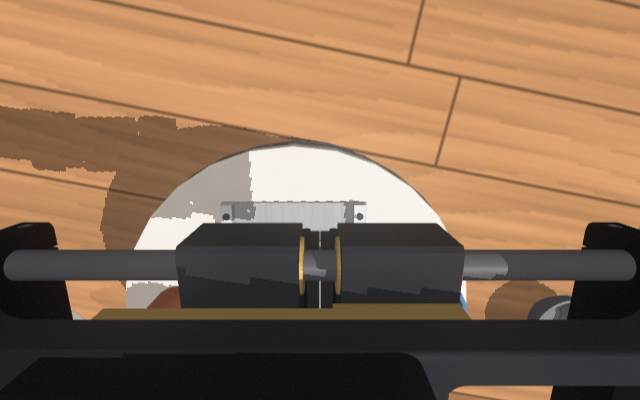

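View pics/d_scene.png

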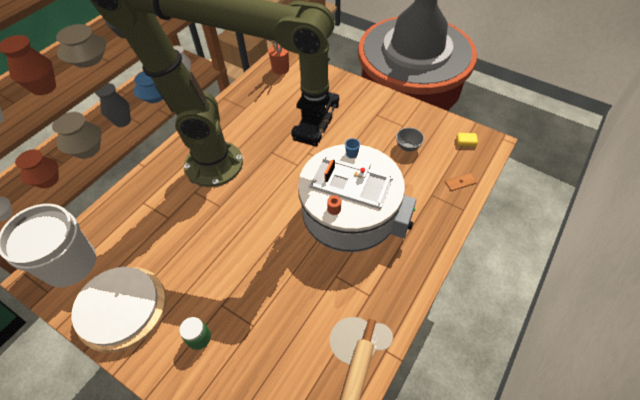

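Run:
```python
from h import *
c=optics.read_camera("wrist")
a=cv2.resize(c["image"][185:235,200:400],(800,200),interpolation=cv2.INTER_CUBIC); cv2.imwrite("pics/e_w.png",a)
for r,q,z in [(216,227,.194),(216,360,.194),(202,222,.194),(202,366,.194),(203,294,.184)]:
    print(r,q,np.round(RK.inv().apply(pt(c,r,q,z)-K)*1000,1), np.round(RK.inv().apply(pt(c,r,q)-K)*1000,1))
plan(-.115,0,.25,1)
```

```text
216 227 [-110.7  -51.4   14. ] [-110.8  -51.3   14.3]
216 360 [-110.6   64.6   14. ] [-110.9   64.5   15.2]
202 222 [-123.3  -54.8   14. ] [-121.3  -57.3    5.8]
202 366 [-123.2   69.4   14. ] [-120.1   71.3    1.5]
203 294 [-119.8    6.5    4. ] [-120.3    6.6    6. ]
t 4.62 in kiln frame mm [-125.7   28.6  139.5] tip z 0.3025 F kiln [ 0.2  1.  -0. ] grip 0.0004
shift tool mm [ 69.5 -10.6 -28.6] turn rotvec [0.001 0.    0.   ] deg 0.0
q [-36.6 -10.2  19.9 103.9   3.5  85.7  84.1]
```

View pics/e_w.png

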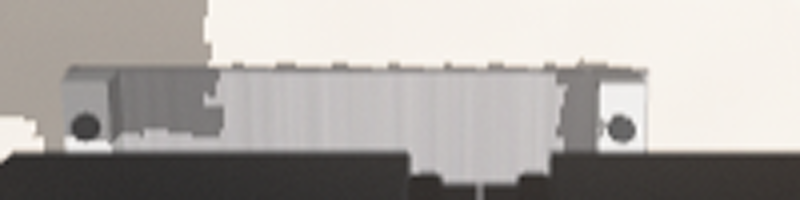

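The wrist view shows the near end of the fitting, with screws at columns 227 and 360, row 216. Its edge is parallel to the kiln y axis, so the yaw is right. It puts the centre line about 6 mm further to +y than the fixed cameras do, so I'll aim for y = +3.

```bash
python3 -m pendant '[[0,[0,-5,-13],[0,0,0]],[0,[0,-10.6,-25.6],[0,0,0]],[0,[20,-10.6,-25.6],[0,0,0]],[0,[40,-10.6,-25.6],[0,0,0]],[0,[60,-10.6,-25.6],[0,0,0]],[0,[69.5,-10.6,-25.6],[0,0,0]],[0,[69.5,-10.6,-25.6],[0,0,0]],[0,[69.5,-10.6,-25.6],[0,0,0]]]'
python3 - <<'E'
from h import *
plan(-.115,.003,.217,1)
for n in ["scene","top"]:
    c=optics.read_camera(n)
    cv2.imwrite(f"pics/f_{n}.png",cv2.resize(c["image"][110:240,260:420],(800,650))[:600])
    p,q,o=tool(); print(n,np.round(project(c,[p+q.apply([env.tip_reach,0,0]),K+RK.apply([-.08,0,.03])]),1))
E
```

```text
time_s: 5.28
tool_pos: [0.4502, 0.0558, 0.2503]
tool_rot: [111.6, 90.0, -147.1]
force: [0.8, 0.0, 0.1]
grip_width: 0.0006
t 5.28 in kiln frame mm [-115.     2.7   70.3] tip z 0.2333 F kiln [ 0.8 -0.1  0.1] grip 0.0006
shift tool mm [33.3 -0.   0.3] turn rotvec [ 0. -0. -0.] deg 0.0
q [-35.1  -7.4  22.8 109.3   2.9  77.5  88.2]
scene [[316.5 161.5]
 [326.5 170. ]]
top [[306.8 228.1]
 [305.9 217.7]]
```

View pics/f_scene.png

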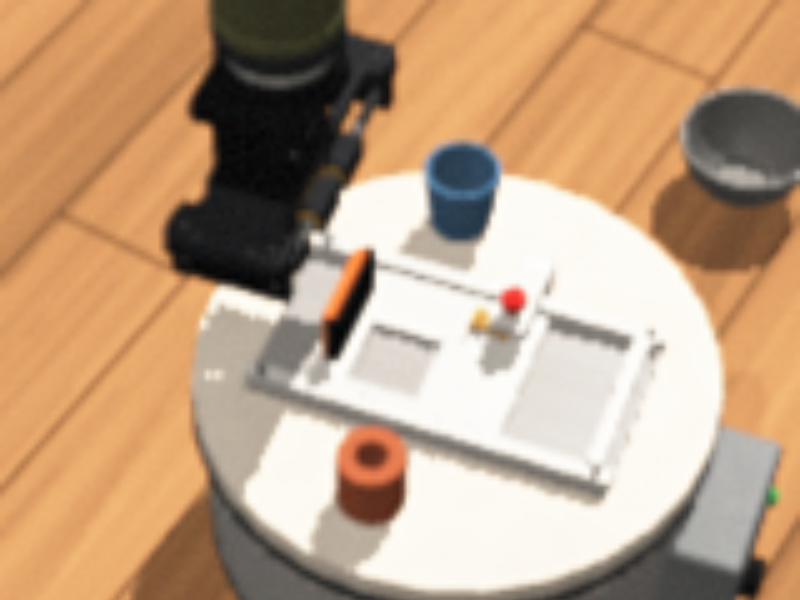

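View pics/f_top.png

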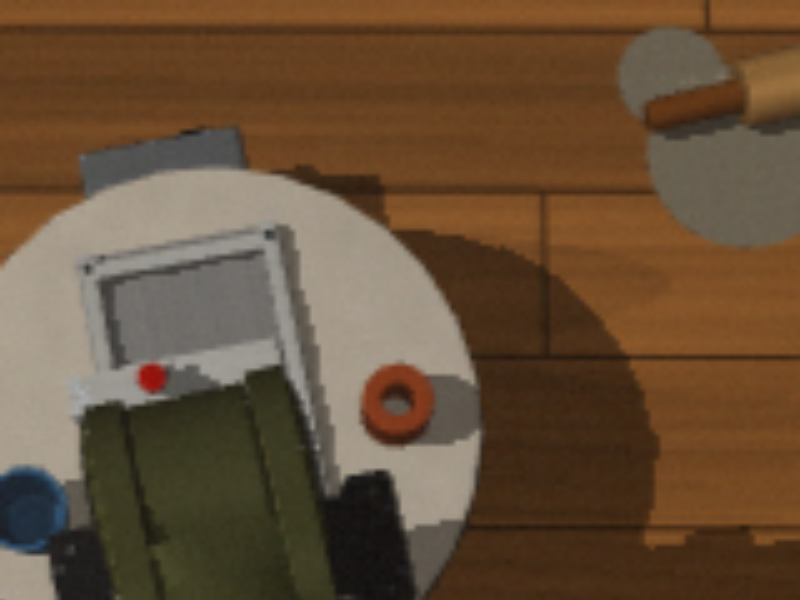

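The gripper body is clear of the cup and post, and the closed fingertips are in front of the orange face. Next I descend, then push.

```bash
python3 -m pendant '[[0,[12,0,0],[0,0,0]],[0,[24,0,0],[0,0,0]],[0,[33,0,0],[0,0,0]],[0,[33,0,0],[0,0,0]],[0,[33,0,0],[0,0,0]]]'
python3 - <<'E'
from h import *
plan(-.0925,.003,.217,1)
c=optics.read_camera("scene")
cv2.imwrite(f"pics/g_scene.png",cv2.resize(c["image"][110:240,260:420],(800,650))[:600])
E
```

```text
time_s: 5.8
tool_pos: [0.4499, 0.0557, 0.2167]
tool_rot: [99.1, 90.0, -159.6]
force: [-0.5, 0.3, -0.3]
grip_width: 0.0006
t 5.8 in kiln frame mm [-115.3    2.6   36.7] tip z 0.1997 F kiln [-0.4  0.3 -0.3] grip 0.0006
shift tool mm [ -0.3 -22.8   0.4] turn rotvec [-0.    -0.    -0.001] deg 0.0
q [-35.   -6.1  23.1 112.2   2.5  73.5  88.6]
```

View pics/g_scene.png

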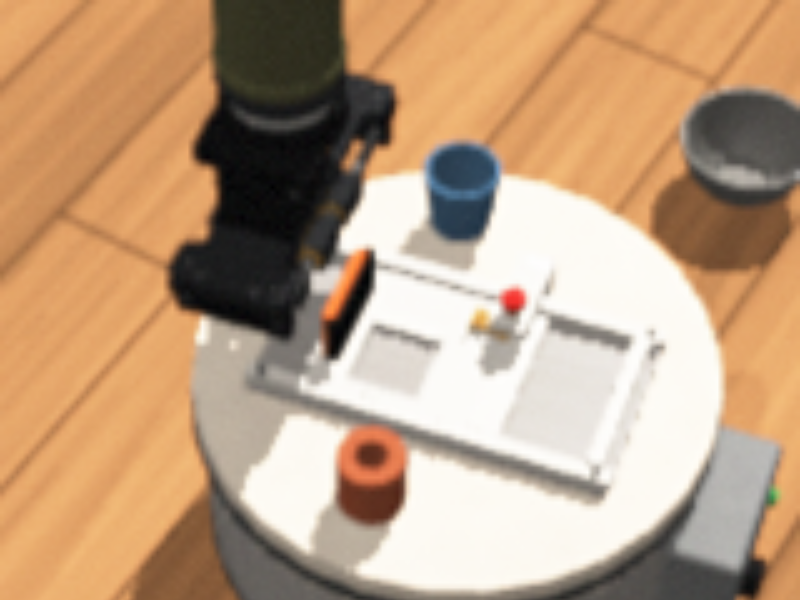

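```bash
python3 -m pendant '[[0,[0,-6,0],[0,0,0]],[0,[0,-12,0],[0,0,0]],[0,[0,-18,0],[0,0,0]],[0,[0,-22,0],[0,0,0]],[0,[0,-26,0],[0,0,0]],[0,[0,-30,0],[0,0,0]],[0,[0,-34,0],[0,0,0]],[0,[0,-34,0],[0,0,0]]]'
python3 - <<'E'
from h import *
plan(-.0345,.003,.217,1)
E
```

```text
time_s: 6.52
tool_pos: [0.4828, 0.0623, 0.2169]
tool_rot: [91.7, 89.8, -167.0]
force: [-4.6, -1.6, 2.7]
grip_width: 0.0004
t 6.52 in kiln frame mm [-81.7   2.6  36.9] tip z 0.1999 F kiln [-4.8 -0.7  2.7] grip 0.0004
shift tool mm [ -0.2 -47.2   0.4] turn rotvec [-0.    -0.    -0.003] deg 0.2
q [-34.8  -1.4  24.1 108.1   0.6  73.4  90.4]
```

Contact is made and the force is 4.8 N, matching the spring plus ramp. I keep pushing.

```bash
python3 -m pendant '[[0,[0,-5,0],[0,0,0]],[0,[0,-10,0],[0,0,0]],[0,[0,-15,0],[0,0,0]],[0,[0,-20,0],[0,0,0]],[0,[0,-25,0],[0,0,0]],[0,[0,-30,0],[0,0,0]],[0,[0,-35,0],[0,0,0]],[0,[0,-39,0],[0,0,0]],[0,[0,-39,0],[0,0,0]],[0,[0,-39,0],[0,0,0]]]'
python3 - <<'E'
from h import *
plan(-.0345,.003,.217,1)
c=optics.read_camera("scene")
cv2.imwrite(f"pics/h_scene.png",cv2.resize(c["image"][110:240,260:420],(800,650))[:600])
E
```

```text
time_s: 7.35
tool_pos: [0.5202, 0.0696, 0.2167]
tool_rot: [90.7, 89.7, -168.0]
force: [-7.0, -2.3, 4.0]
grip_width: 0.0006
t 7.35 in kiln frame mm [-43.7   2.5  36.7] tip z 0.1997 F kiln [-7.3 -0.9  4. ] grip 0.0006
shift tool mm [-0.4 -9.2  0.5] turn rotvec [-0.    -0.    -0.005] deg 0.3
q [-34.2   3.9  24.9 103.3  -1.7  73.5  92.4]
```

View pics/h_scene.png

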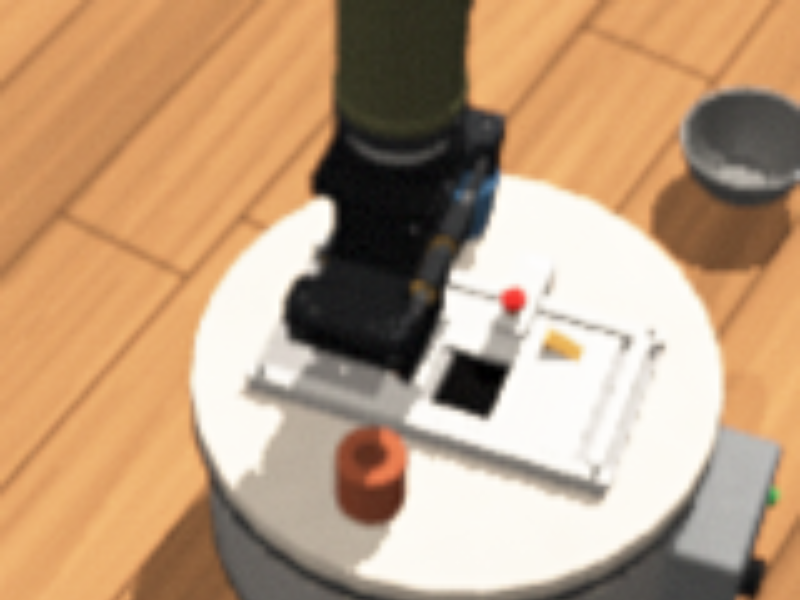

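The pin has passed the ramp (the yellow ramp is now beyond it). I creep to the far stop, watching the force.

```bash
python3 -m pendant '[[0,[0,-2,0],[0,0,0]],[0,[0,-4,0],[0,0,0]],[0,[0,-6,0],[0,0,0]],[0,[0,-7,0],[0,0,0]],[0,[0,-7,0],[0,0,0]],[0,[0,-7,0],[0,0,0]]]'
python3 - <<'E'
from h import *
plan(-.0345,.003,.217,1)
E
```

```text
time_s: 7.9
tool_pos: [0.5267, 0.0709, 0.2166]
tool_rot: [88.7, 89.7, -170.0]
force: [-7.8, -1.4, 3.5]
grip_width: 0.0003
t 7.9 in kiln frame mm [-37.    2.5  36.6] tip z 0.1996 F kiln [-7.9  0.1  3.5] grip 0.0003
shift tool mm [-0.4 -2.5  0.5] turn rotvec [-0.     0.    -0.005] deg 0.3
q [-34.1   4.8  25.  102.4  -2.1  73.6  92.7]
```

```bash
python3 -m pendant '[[0,[0,-1,0],[0,0,0]],[0,[0,-2,0],[0,0,0]],[0,[0,-3,0],[0,0,0]],[0,[0,-3,0],[0,0,0]],[0,[0,-3,0],[0,0,0]]]'
python3 - <<'E'
from h import *
plan(-.0345,.003,.217,1)
E
```

```text
time_s: 8.32
tool_pos: [0.5269, 0.0709, 0.2167]
tool_rot: [86.4, 89.3, -172.3]
force: [-16.1, -2.6, 10.5]
grip_width: 0.0006
t 8.32 in kiln frame mm [-36.8   2.5  36.7] tip z 0.1997 F kiln [-16.3   0.6  10.5] grip 0.0006
shift tool mm [-0.4 -2.3  0.5] turn rotvec [-0.     0.001 -0.012] deg 0.7
q [-34.    5.1  25.  102.1  -2.3  74.   92.9]
```

The force jumped to 16 N with the tool stalled, so the slide is at the far stop. Now I release by backing straight off.

```bash
python3 -m pendant '[[0,[0,5,0],[0,0,0]],[0,[0,15,0],[0,0,0]],[0,[0,27,0],[0,0,0]],[0,[0,40,0],[0,0,0]],[0,[0,52,0],[0,0,0]],[0,[0,64,0],[0,0,0]],[0,[0,74,0],[0,0,0]],[0,[0,80,0],[0,0,0]],[0,[0,80,0],[0,0,0]],[0,[0,80,0],[0,0,0]]]'
python3 - <<'E'
from h import *
plan(-.12,.003,.30,1)
c=optics.read_camera("scene")
cv2.imwrite(f"pics/i_scene.png",cv2.resize(c["image"][110:240,260:420],(800,650))[:600])
E
```

```text
time_s: 9.15
tool_pos: [0.4535, 0.0565, 0.2173]
tool_rot: [-76.6, 89.9, 24.7]
force: [1.0, 0.4, 0.1]
grip_width: 0.0009
t 9.15 in kiln frame mm [-111.7    2.7   37.3] tip z 0.2003 F kiln [1.1 0.2 0.1] grip 0.0009
shift tool mm [-82.7   8.2   0.3] turn rotvec [0.    0.    0.001] deg 0.1
q [-35.1  -5.8  23.4 111.8   2.4  73.5  88.8]
```

View pics/i_scene.png

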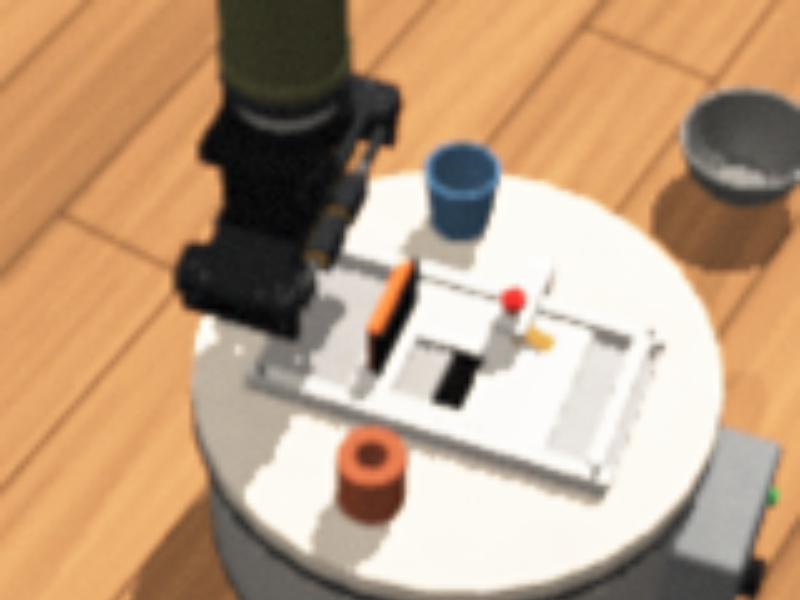

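The slide sits at mid position, with the hole half uncovered and the ramp just behind the pin. I lift clear, check and hand in.

```bash
python3 -m pendant '[[0,[-20,0,0],[0,0,0]],[0,[-45,0,0],[0,0,0]],[0,[-70,0,0],[0,0,0]],[0,[-80,0,0],[0,0,0]],[0,[-80,0,0],[0,0,0]],[0,[-80,0,0],[0,0,0]]]'
python3 - <<'E'
from h import *
plan(-.12,.003,.30,1)
c=optics.read_camera("scene"); cv2.imwrite("pics/j_scene.png",c["image"])
T=c["cam_to_world"];rr,cc=np.mgrid[0:400,0:640]; d=c["range_z"]
P=np.stack([(cc-c["cx"])/c["fx"]*d,-(rr-c["cy"])/c["fy"]*d,-d],-1)@T[:3,:3].T+T[:3,3]
im=c["image"].astype(int); b,g,r_=im[...,0],im[...,1],im[...,2]
org=(r_>150)&(g<130)&(b<80)&(P[...,2]>.195)&(abs(P[...,0]-.55)<.2)&(abs(P[...,1]-.07)<.2)
k,lab,st,ce=cv2.connectedComponentsWithStats(org.astype(np.uint8))
for i in range(1,k):
    if st[i,4]>4: print(st[i],np.round(np.median(P[lab==i],0),3),np.round(RK.inv().apply(np.median(P[lab==i],0)-K)*1000,1))
for l in ["test_cup","kiln_post","glaze_jar","bowl"]:
    for q in models.landmark_of("scene",l)[:1]: print(l,round(q["centre"][0]*400,1),round(q["centre"][1]*640,1))
E
```

```text
time_s: 9.7
tool_pos: [0.4534, 0.0564, 0.2966]
tool_rot: [-126.5, 90.0, -25.2]
force: [0.3, 0.2, 0.1]
grip_width: 0.0005
t 9.7 in kiln frame mm [-111.7    2.7  116.6] tip z 0.2796 F kiln [0.3 0.1 0.1] grip 0.0005
shift tool mm [-3.4  8.3  0.3] turn rotvec [ 0. -0.  0.] deg 0.0
q [-35.4  -8.1  22.6 104.6   3.1  82.8  87.9]
[334 166   7  11  12] [0.527 0.058 0.23 ] [-39.5 -10.4  50.2]
[361 168   4   4  12] [0.586 0.109 0.228] [28.8 27.8 47.9]
[328 197  13  10  59] [ 0.576 -0.041  0.224] [ -10.6 -117.    43.8]
test_cup 150.8 352.6
kiln_post 212.7 335.2
glaze_jar 340.1 198.1
bowl 146.9 409.7
```

View pics/j_scene.png

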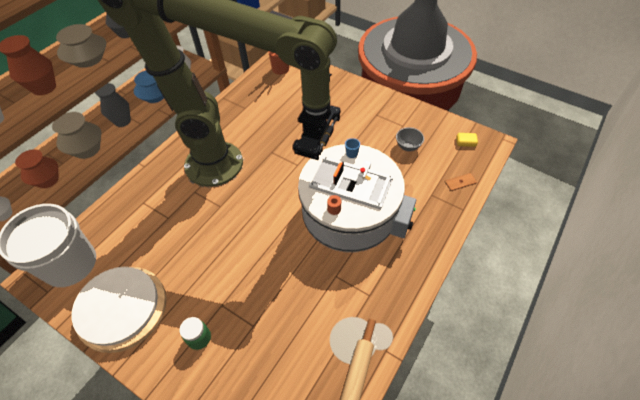

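The tab has moved about 31 mm (x 0.496 to 0.527), which is half open. The pin is down, the other objects are unmoved and the arm is clear.

```bash
python3 -c "
from cell import env; print(env.sign_off())"
```

```text
the job is handed in; nothing more can be done
None
```

The vent is set to half open and the job is handed in; the robot's clock stood at about 10 s of the 40 s allowed.

**What I did:** With the fingers closed and pointing down, I pushed the orange face with the fingertips near its middle. I stopped when the slide stalled at the far stop: the force rose from 8 N to 16 N with only 0.2 mm of movement. I then backed straight off and lifted clear.

**Last checks:**
- **Slide:** the tab sits about 31 mm from closed (30 mm expected), and the hole is half uncovered.
- **Pin:** the red head is down, at the same measured height as at the start.
- **Other objects:** the post, jar, bowl and cup show at their starting places to within about 3 pixels.
- **Contact:** force on the tool is about 0 N.

**One disagreement:** the wrist camera put the fitting's centre line about 6 mm further to +y than the fixed cameras did. I aimed between the two, and either way the fingertips stayed well inside the 60 mm face.

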